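# Line up the sample box's flap with its hinge and hold it for pinning

## Robot

A 6-joint arm with a two-finger parallel gripper is mounted at the origin on the work surface. World frame = base frame: x ahead of the robot, y to its left, z up, the work surface at z = 0. Lengths are in mm, angles in rad, forces in N, time in s.
With the tool pointing down it reaches from about 325 to 775 mm from the base axis. Payload 9.3 kg.
Tool frame: the origin (TCP) lies between the finger pads; the fingertips stand 22 mm ahead of it and the grasp point (between the pads) lies 3 mm ahead of it; z points along the fingers, y is the line along which they close (so a half turn about z gives the same grasp; the last joint's range is limited). The gripper opens to 85 mm and grips with 20 to 120 N. Pads are 22 mm wide; open, the fingers measure 114 mm over their backs; the gripper's body (76 mm by 85 mm) begins 54 mm behind the grasp point. The pads swing forward as they close: fully open they stand 13 mm farther back than shut.
Start: joints at [1.18, 0.259, 0.021, 1.334, 0, 1.418], TCP at [129.562, 534.519, 228.879] pointing down, gripper open.
Joint ranges: [-3.04, 3.04], [-0.91, 1.82], [-1.04, 1.36], [-1.92, 1.95], [-1.52, 1.45], [-3.14, 3.14]. Speed limits (rad/s): [2.22, 2.22, 2.79, 3.14, 3.14, 3.14].

## Interface

Orientations are given as [roll, pitch, yaw] about the fixed x, y, z axes, in that order (R = Rz(yaw) Ry(pitch) Rx(roll)).
In Python, from rig import robot gives the robot as it stands.
- The arm moves only by the tool play_rows, never from a script. Its argument "moves" is a list of rows, each a list of 2 entries, a list of its own where there are three numbers: the shift along the world's x, y, z in m, then the turn about the world's z in degrees. A call has 1 to 10 rows; each row is the pose to reach, as a shift and turn from the pose commanded when the call began; what a row does not reach only later rows make up. A row lasts 1/10 s, in which the tool goes at most 50 mm and 8.59 degrees, less where a joint would pass 70% of its speed; a pose out of reach is approached as far as the arm can. A call with a gripper value outside its range is refused whole. "fingers" is the opening, from 0 (shut) to 1 (fully open), set as the call begins (left out, the last holds). The fingers move at their own pace and stop on an object; the grip force is fixed at half the most. Time passes only in rows, so rows that repeat a pose let the fingers close. It gives the time, the measured TCP pose, the force, the opening and the grip force at its end, in the units of the state.
- robot.observe(): the state, without advancing time (a new reading comes with each control period).
- robot.snapshot(name): name is "side" or "top"; returns a dict with "color" (420x560x3 uint8, red, green, blue), "mtx" (3x3 intrinsics, pixels), "camera_from_world" (4x4, takes a point from world to camera coordinates). Camera axes: x right, y down, z forward; pixel columns grow to the right and rows downward; lengths in mm; the calibration is good to about 2 mm. A picture is of the moment at which its call begins. There is no depth.
- robot.finish_job(): hands the job in; it is judged then, once.
The state is a dict: "time": time; "qpos": joint angles; "joint_velocities": joint speeds; "tau": joint torques, N m; "tool_pos": TCP position; "tcp_rot": TCP orientation; "wrist_force": force on the tool from outside, world axes, zero at the start; "ft_torque": the same for the moment, N m; "opening": finger opening in mm; "grasp_force": force on a finger pad.
Only numpy, scipy, OpenCV 4.12 (cv2) and the standard library are available. Lean on these libraries where they do the work, as an engineer would, in place of code of your own. Each camera call takes 0.05 s, during which the arm holds its last target. There are 200 camera calls.

## Task

The sample box needs its flap back: draw the hinge pin fully back by its knob, then pick up the flap with the single middle knuckle and bring that knuckle into the gap between the box's two hinge knuckles, flap level over the box and all holes in line for a colleague to push the pin through. Finish while holding it there, still, carried by the gripper alone and not resting on the box; do not let go. Leave the forked spare flap and everything else on the bench where they are.

Things in the scene. Friction and masses are not known exactly. Their poses are not given: they have to be found in the camera images.
- box: White open box fixed to the bench, 100 (x) by 80 (y) by 75 mm tall, foot 140 by 100 by 6 mm. Origin: centre of underside, z up. Outside its +x wall: fixed steel hinge leaf, two knuckles (tubes 20 mm across, bore 12, each 20 long) on an axis along box y, 66 mm from the origin along +x, 91 mm up; 30 mm gap between them (y -15 to +15; they end at y = +-35). Tubes inside stay 9 mm below the rim.
- gap (a point): Middle of the gap between the two fixed knuckles, on the hinge axis, 91 mm above the bench; axes as the box. With the flap held level and in line here, its plate hangs 6 mm clear above the box rim.
- pin (a joint): Hinge pin (steel, 6 mm thick) sliding along the hinge axis, in m: 0 = home through both knuckles, 0.075 = fully drawn to its stop, towards box +y (its tip leaves the gap at 0.055). Friction about 3 N; it stays where it is left. Starts at 0 to 0.015.
- pin_knob (a point): Centre of the pin's grey knob, a disc 26 mm across, 14 mm thick (along box y), on the hinge axis, 91 mm above the bench; moves with the pin; axes as the box. At joint 0 it is 92 mm from the gap's middle towards box +y, with 50 mm of bare pin between fixed knuckle and knob. Pinch it from above on its flat faces (gripper part open) or across its diameter.
- flap: The right flap: loose aluminium leaf lying flat, 0.13-0.25 kg. Plate 96 (x) by 76 (y) by 5 mm, x -52 to +44; on it a grey upright grip rib 40 long (x), 14 thick (y), top 41 mm above the underside. Origin: under the rib's middle, at the plate's underside. ONE knuckle mid +x edge: tube 20 mm across, bore 12, 24 long (y), axis at x = 60, 10 mm above the underside. Centre of mass near the rib.
- knuckle (a point): Centre of the bore of the flap's knuckle; axes as the flap (y along the bore).
- spare_flap: A second loose flap, a different pattern: same plate and rib, but TWO knuckles (20 mm long, 54 mm between their middles) on its +x edge, so it cannot fit. Either flap may be the nearer to the box; both lie with their knuckles towards +x, within 0.4 rad. Leave alone.
- vial: small glass vial, 28 mm across, 50 mm tall. Origin at the centre of its underside. Bystander.
- cap_ring: blue plastic ring, 52 mm across, 16 mm tall. Origin at the centre of its underside. Bystander.
- marker: grey marker pen lying flat, 130 mm long (its y axis), 12 mm thick. Origin at the centre of its underside. Bystander.
There are look-alikes about, which are no part of the job. What is shaped like the flap but pink or red is not meant. Leave any yellow look-alike of the box alone.

How it is judged:
By the outcome, as a careful person would: the job done as asked, in the order asked, and still so for the second after the job is handed in, while the arm keeps its last pose, push and grip.
It also fails if it takes over 51 s, if anything falls off the work surface, if the arm or the gripper's body presses on something with over 40 N, if the wrist force passes 120 N, or if a joint passes its speed limit or range.

## Working session

There is one attempt and no reset: what is moved stays moved. The work goes in short steps, Python scripts to look and compute and a tool call to move; the robot and the scene stay as the last step left them, time stands still between calls to the robot, and variables do not carry over. Pictures are saved under pics/ and viewed, at most 10 in all, crops included, and the job is handed in when it is done.

Besides the shell and the picture viewer there is one more tool, called in YAML: its name, and indented under it one key for each argument. play_rows: Moves the arm, as the interface text tells. Its arguments: {"type":"object","properties":{"moves":{"type":"array"},"fingers":{"type":"number"}},"required":["moves"]}

```bash
mkdir -p pics; cat > h.py <<'E'
import numpy as np, cv2
from rig import robot
def snap(n,f):
    s=robot.snapshot(n); cv2.imwrite(f,s["color"][:,:,::-1]); np.savez('cal_'+n,m=s["mtx"],T=s["camera_from_world"]); return s
def crop(src,dst,x0,y0,w,h,k): cv2.imwrite(dst,cv2.resize(cv2.imread(src)[y0:y0+h,x0:x0+w],None,fx=k,fy=k,interpolation=cv2.INTER_CUBIC))
def cal(n):
    d=np.load('cal_'+n+'.npz'); return d['m'],d['T']
def ray(n,u,v):
    m,T=cal(n); R=T[:3,:3]; c=-R.T@T[:3,3]; d=R.T@np.linalg.solve(m,[u,v,1]); return c,d
def atz(n,u,v,z):
    c,d=ray(n,u,v); return c+d*(z-c[2])/d[2]
def proj(n,p):
    m,T=cal(n); q=m@(T[:3,:3]@np.array(p)+T[:3,3]); return q[:2]/q[2]
E
python3 - <<'E'
from h import *
a=snap("top","pics/t0.png"); b=snap("side","pics/s0.png")
for n in("top","side"): print(ray(n,280,210), cal(n)[0][0,0])
print(robot.observe())
E
```

```text
(array([ 341.16404973,  -38.27110508, 1010.09098992]), array([ 0.19040507,  0.00809602, -0.98189266])) 404.7089486887427
(array([-102.82959322, -595.13504941,  625.66635118]), array([ 0.59779091,  0.58223035, -0.55113709])) 526.2692621026692
{'time': 0.1, 'qpos': array([ 1.18036731e+00,  2.59141114e-01,  2.08263628e-02,  1.33366644e+00,
       -2.89601387e-06,  1.41816905e+00]), 'joint_velocities': array([ 3.11596208e-04,  7.72364133e-05,  5.82266919e-04, -2.52829220e-03,
       -1.02261563e-03,  1.03101437e-03]), 'tau': array([ 5.62053538e-03, -5.56693661e+01,  3.45068765e+01,  1.16957977e-02,
       -1.51645081e-04,  1.67678991e-05]), 'tool_pos': array([129.48709103, 534.28720322, 228.31932898]), 'tcp_rot': array([-3.14042112e+00, -1.77279197e-04,  2.90379081e+00]), 'wrist_force': array([ 0.5152049 , -0.05898102,  0.23074838]), 'ft_torque': array([ 0.00513972, -0.04170541,  0.02097897]), 'grasp_force': 0.0, 'opening': 85.3776867722699}
```

View pics/t0.png

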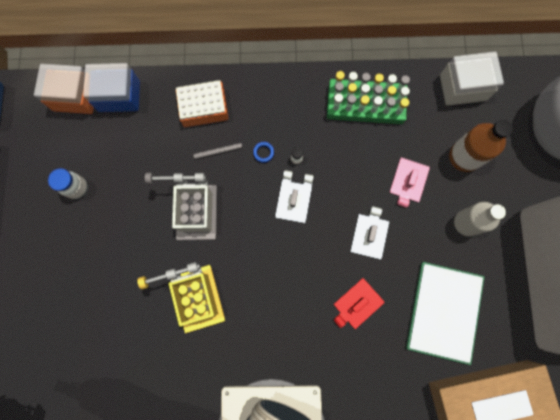

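View pics/s0.png

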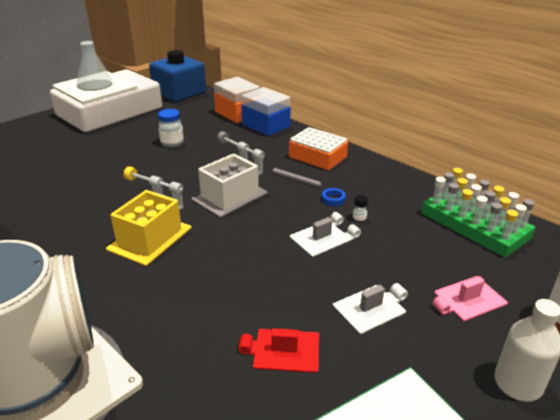

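Both views are clear. In the top view:
- The white box is at (193,207), with its hinge along the row of knuckles at (173..203,178) and its grey knob at (148,178). The yellow box at (197,300) is a look-alike.
- There are four flap candidates: white with two knuckles at (294,200), white with one knuckle at (370,235), pink at (410,180) and red at (358,304).

The white flap at (370,235) fits, because it has a single knuckle at (376,211). I'll confirm this in a crop.

```bash
python3 - <<'E'
from h import *
a=cv2.imread("pics/t0.png")
f=lambda x,y,w,h,k:cv2.resize(a[y:y+h,x:x+w],None,fx=k,fy=k,interpolation=cv2.INTER_CUBIC)
cv2.imwrite("pics/c1.png",np.hstack([f(140,165,80,80,5),f(340,195,80,80,5)]))
s=cv2.imread("pics/s0.png")
g=lambda x,y,w,h,k:cv2.resize(s[y:y+h,x:x+w],None,fx=k,fy=k,interpolation=cv2.INTER_CUBIC)
cv2.imwrite("pics/c2.png",np.hstack([g(195,125,80,90,5),g(330,265,80,90,5)]))
E
```

```text
(no output)
```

View pics/c1.png

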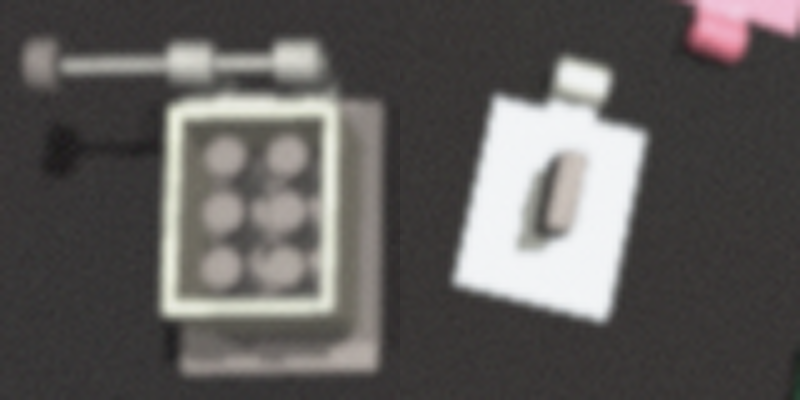

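View pics/c2.png

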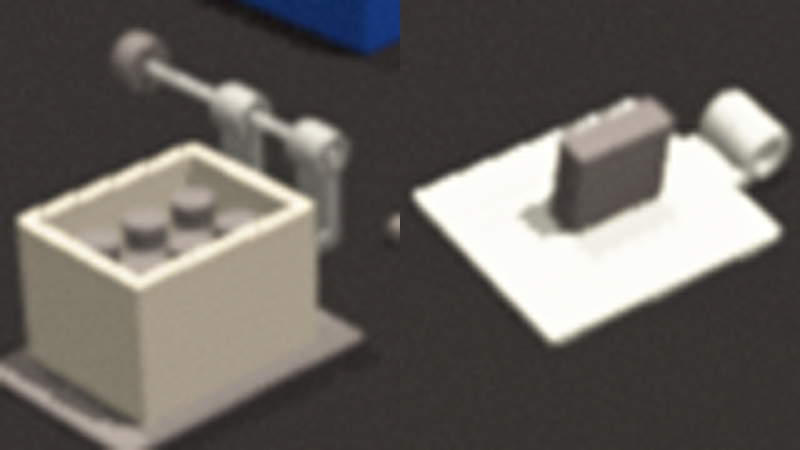

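The crops confirm it. The white flap at top-view (370,235) has one middle knuckle at (376.5,211). The white box has its hinge at v≈177.5 and its knob at (148,177). Next I fit the poses.

```bash
cat > fit.py <<'E'
from h import *
from scipy.optimize import least_squares
def px(ox,oy,cx,cy,k=5): return np.array([ox+(cx+.5)/k-.5, oy+(cy+.5)/k-.5])
def W(q,p):
    c,s=np.cos(q[2]),np.sin(q[2]); return [q[0]+c*p[0]-s*p[1],q[1]+s*p[0]+c*p[1],p[2]]
def fit(obs,q0):
    f=lambda q:np.concatenate([proj(n,W(q,p))-uv for n,p,uv in obs])
    r=least_squares(f,q0,loss='soft_l1'); return r.x,r.fun.reshape(-1,2)
if __name__=="__main__":
    t=lambda p,u,v:("top",p,px(140,165,u,v)); s=lambda p,u,v:("side",p,px(195,125,u,v))
    B=[t((50,40,75),168,102),t((50,-40,75),341,98),t((-50,-40,75),333,315),t((-50,40,75),162,315),
     t((70,-50,6),383,98),t((-70,-50,6),381,373),t((66,25,91),191,63),t((66,-25,91),298,60),
     s((-50,-40,75),141,288),s((-50,40,75),18,218),s((50,-40,75),318,203),s((50,40,75),193,146),s((70,-50,6),362,335)]
    t2=lambda p,u,v:("top",p,px(340,195,u-400,v)); s2=lambda p,u,v:("side",p,px(330,265,u-400,v))
    F=[t2((44,38,5),492,93),t2((44,-38,5),650,130),t2((-52,-38,5),607,323),t2((-52,38,5),452,283),t2((0,0,41),566,195),t2((60,0,12),583,82),
     s2((-52,38,5),415,195),s2((-52,-38,5),557,343),s2((44,-38,5),783,232),s2((0,0,41),617,130)]
    for nm,O,q0 in(("box",B,(550,180,0)),("flap",F,(480,-200,0))):
        for lab,o in(("all",O),("top",[x for x in O if x[0]=="top"]),("side",[x for x in O if x[0]=="side"])):
            q,r=fit(o,q0); print(nm,lab,q.round(3)); 
            if lab=="all": Q=q;print(r.round(1).tolist())
        if nm=="box": print("gap",W(Q,(66,0,91))); b=Q
        else: print("knuckle",W(Q,(60,0,10)))
    for n,uv in(("top",px(140,165,42,63)),("side",px(195,125,138,60))):
        d=[(np.linalg.norm(proj(n,W(b,(66,92+j,91)))-uv),j) for j in range(-10,30)]; print("pin",n,min(d))
E
python3 fit.py
```

```text
box all [ 5.36114e+02  1.83372e+02 -2.00000e-03]
[[0.3, 1.0], [-1.0, 1.1], [-0.1, -0.9], [0.2, -0.3], [-0.3, 0.2], [-0.6, -0.5], [0.3, 0.4], [0.1, 0.6], [-0.0, -0.2], [0.4, 0.5], [-0.2, 0.3], [0.5, -0.3], [1.1, -0.6]]
box top [ 5.36645e+02  1.83104e+02 -3.00000e-03]
box side [5.35464e+02 1.83613e+02 1.00000e-03]
gap [np.float64(602.114270698585), np.float64(183.21419299807863), 91]
flap all [ 4.68583e+02 -2.53538e+02 -2.61000e-01]
[[1.0, 1.1], [-0.8, 0.9], [0.1, -0.4], [0.8, 0.2], [0.6, -0.7], [-0.4, 0.3], [0.1, -0.0], [-0.5, -0.8], [0.1, -0.3], [0.3, -0.4]]
flap top [ 4.69154e+02 -2.52975e+02 -2.70000e-01]
flap side [ 4.67855e+02 -2.53953e+02 -2.54000e-01]
knuckle [np.float64(526.5479816365247), np.float64(-269.03327224519995), 10]
pin top (np.float64(0.9810756246283661), 5)
pin side (np.float64(0.37237441011273303), 6)
```

play_rows:
  moves:
    - [[0.019,-0.01,0],1]
    - [[0.057,-0.03,0],2]
    - [[0.099,-0.053,0],4]
    - [[0.142,-0.076,0],6]
    - [[0.184,-0.099,0],8]
    - [[0.227,-0.122,0],10]
    - [[0.269,-0.144,0],12]
    - [[0.312,-0.167,0],13]
    - [[0.354,-0.19,0],13.6]
    - [[0.397,-0.213,-0.005],13.6]
  fingers: 0.55

```text
time: 1.1
tool_pos: [528.2, 320.3, 224.1]
tcp_rot: [3.141, 0.0, 3.141]
wrist_force: [0.4, 1.1, -0.3]
opening: 46.9
grasp_force: 0.0
```

play_rows:
  moves:
    - [[0.035,-0.019,-0.01],0]
    - [[0.06,-0.032,-0.025],0]
    - [[0.0755,-0.0405,-0.045],0]
    - [[0.0755,-0.0405,-0.065],0]
    - [[0.0755,-0.0405,-0.08],0]
    - [[0.0755,-0.0405,-0.08],0]
    - [[0.0755,-0.0405,-0.08],0]

```text
time: 1.8
tool_pos: [602.0, 281.0, 143.9]
tcp_rot: [-3.141, -0.001, 3.141]
wrist_force: [-0.4, -0.0, -0.0]
opening: 46.9
grasp_force: 0.0
```

```bash
python3 - <<'E'
from h import *
snap("top","pics/t1.png"); snap("side","pics/s1.png")
o=robot.observe(); print(o["time"],o["tool_pos"],o["tcp_rot"],o["opening"],o["wrist_force"])
a=cv2.imread("pics/t1.png");s=cv2.imread("pics/s1.png")
f=lambda a,x,y,w,h,k:cv2.resize(a[y:y+h,x:x+w],None,fx=k,fy=k,interpolation=cv2.INTER_CUBIC)
cv2.imwrite("pics/c3.png",np.hstack([f(a,110,140,100,110,4),f(s,185,90,100,110,4)]))
E
```

```text
1.9 [602.35117622 281.30337918 144.97498215] [3.14118162e+00 1.35002001e-03 3.14147951e+00] 46.90875826987146 [-0.10863605 -0.24754835  0.86498081]
```

View pics/c3.png

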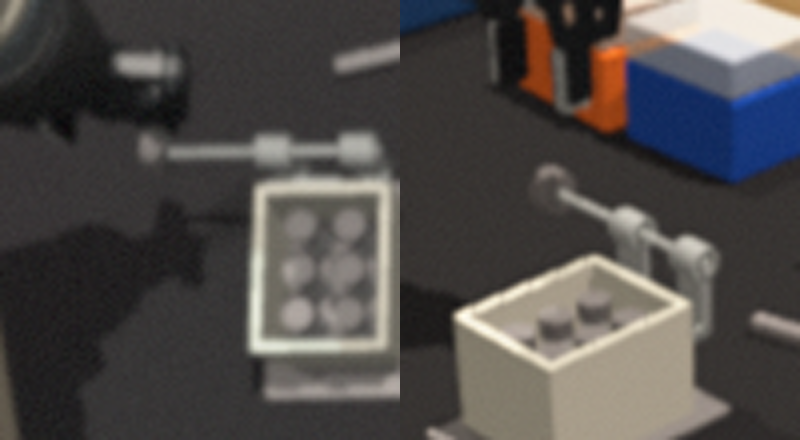

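The crop shows the arm reaching in with its pads near top px (139..155,156). The knob is at top px (147,177) and side px (323,136). I'll check where the tips should project.

```bash
python3 - <<'E'
from h import *
for dy in(-23.5,0,23.5):
  for z in (126,145):
    p=(602,281+dy,z); t=proj("top",p); s=proj("side",p)
    print(dy,z,"crop top",((t-[110,140])*4).round(), "crop side",((s-[185,90])*4+[400,0]).round())
E
```

```text
-23.5 126 crop top [170. 136.] crop side [571. 144.]
-23.5 145 crop top [160. 126.] crop side [570. 113.]
0 126 crop top [129. 137.] crop side [544. 132.]
0 145 crop top [118. 127.] crop side [542. 101.]
23.5 126 crop top [ 89. 138.] crop side [518. 120.]
23.5 145 crop top [ 76. 128.] crop side [516.  90.]
```

play_rows:
  moves:
    - [[0,0,-0.01],0]
    - [[0,0,-0.02],0]
    - [[0,0,-0.025],0]
    - [[0,0,-0.025],0]
    - [[0,0,-0.025],0]

```text
time: 2.4
tool_pos: [602.0, 281.0, 118.8]
tcp_rot: [-3.142, -0.0, 3.141]
wrist_force: [0.0, 0.5, -0.4]
opening: 46.9
grasp_force: 0.0
```

```bash
python3 - <<'E'
from h import *
snap("side","pics/s2.png")
o=robot.observe(); print(o["time"],o["tool_pos"],o["opening"],o["wrist_force"])
crop("pics/s2.png","pics/c4.png",180,70,120,100,6)
for dy in(-23.5,0,23.5):
    print(((proj("side",(602,281+dy,100))-[180,70])*6).round())
E
```

```text
2.45 [602.18132847 281.04881193 119.03341703] 46.821469910929835 [-0.21855099  0.92049818  0.34319071]
[291. 400.]
[251. 381.]
[211. 362.]
```

View pics/c4.png

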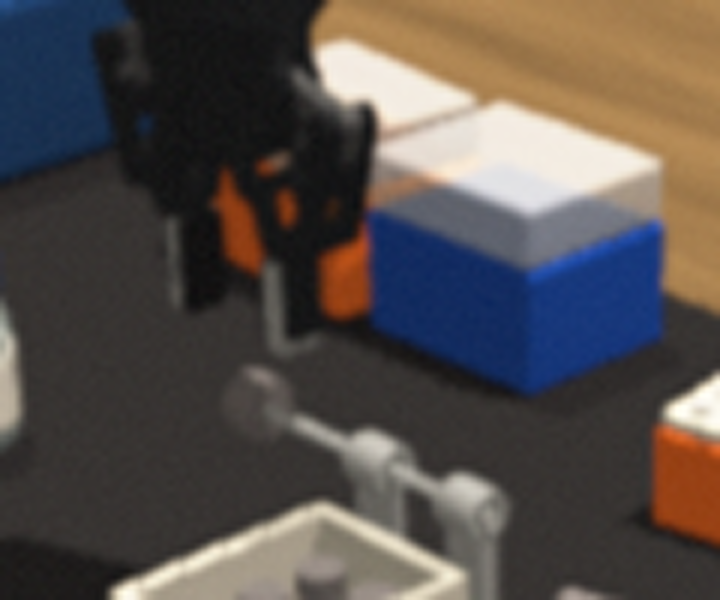

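In this crop the tips sit at about (195,305) and (295,345). I expected about (211,362) and (291,400), so they are either higher or farther than modelled. I'll triangulate with a brightened top view.

```bash
python3 - <<'E'
from h import *
snap("top","pics/t2.png")
a=cv2.imread("pics/t2.png")[130:200,100:200]
a=(255*(a/255.)**0.45).astype(np.uint8)
a=cv2.resize(a,None,fx=8,fy=8,interpolation=cv2.INTER_CUBIC)
cv2.imwrite("pics/c5.png",a)
for p in((591,257.5,100),(613,257.5,100),(591,304.5,100),(591,257.5,122),(591,304.5,122),(602,281,119)):
    print(p,((proj("top",p)-[100,130])*8).round(),((proj("side",p)-[180,70])*6).round())
E
```

```text
(591, 257.5, 100) [448. 413.] [269. 408.]
(613, 257.5, 100) [451. 340.] [312. 391.]
(591, 304.5, 100) [288. 416.] [189. 371.]
(591, 257.5, 122) [424. 393.] [265. 355.]
(591, 304.5, 122) [260. 397.] [186. 318.]
(602, 281, 119) [347. 360.] [248. 335.]
```

View pics/c5.png

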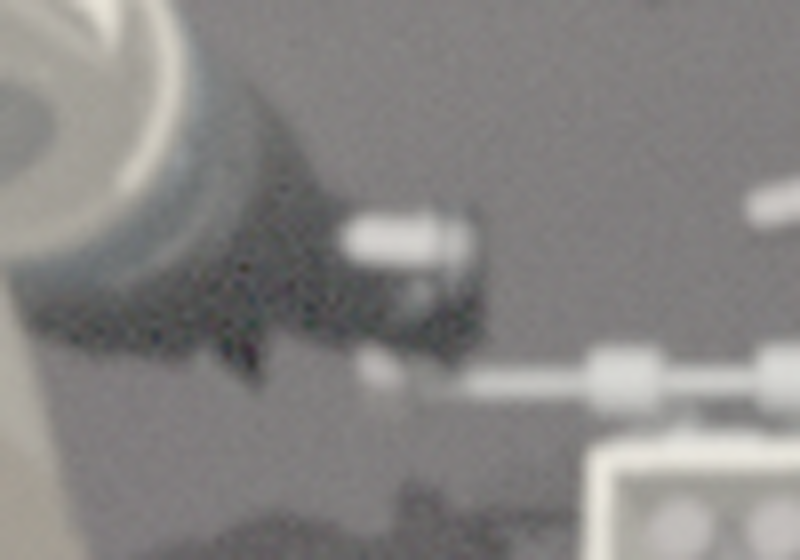

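play_rows:
  moves:
    - [[0,0,0],0]
    - [[0,0,0],0]
    - [[0,0,0],0]
    - [[0,0,0],0]
    - [[0,0,0],0]
    - [[0,0,0],0]
  fingers: 0.1

```text
time: 3.1
tool_pos: [602.1, 281.0, 118.9]
tcp_rot: [-3.142, 0.0, 3.141]
wrist_force: [-0.1, -0.3, 0.1]
opening: 8.4
grasp_force: 0.0
```

```bash
python3 - <<'E'
from h import *
def g(f,x,y,w,h,k):
    a=cv2.imread(f)[y:y+h,x:x+w]; a=(255*(a/255.)**0.5).astype(np.uint8); return cv2.resize(a,None,fx=k,fy=k,interpolation=cv2.INTER_CUBIC)
snap("top","pics/t3.png");snap("side","pics/s3.png")
cv2.imwrite("pics/c6.png",np.hstack([g("pics/t3.png",120,150,50,70,8),g("pics/s3.png",195,90,50,70,8)]))
for z in(97,105,112,119,125):
  for p in((591,281,z),(613,281,z)):
    print(p,((proj("top",p)-[120,150])*8).round(),((proj("side",p)-[195,90])*8+[400,0]).round())
E
```

```text
(591, 281, 97) [212. 257.] [585. 369.]
(613, 281, 97) [215. 185.] [644. 346.]
(591, 281, 105) [202. 250.] [584. 343.]
(613, 281, 105) [205. 177.] [642. 320.]
(591, 281, 112) [194. 244.] [582. 321.]
(613, 281, 112) [197. 170.] [641. 298.]
(591, 281, 119) [186. 238.] [581. 298.]
(613, 281, 119) [189. 163.] [639. 276.]
(591, 281, 125) [179. 232.] [579. 279.]
(613, 281, 125) [182. 157.] [638. 257.]
```

View pics/c6.png

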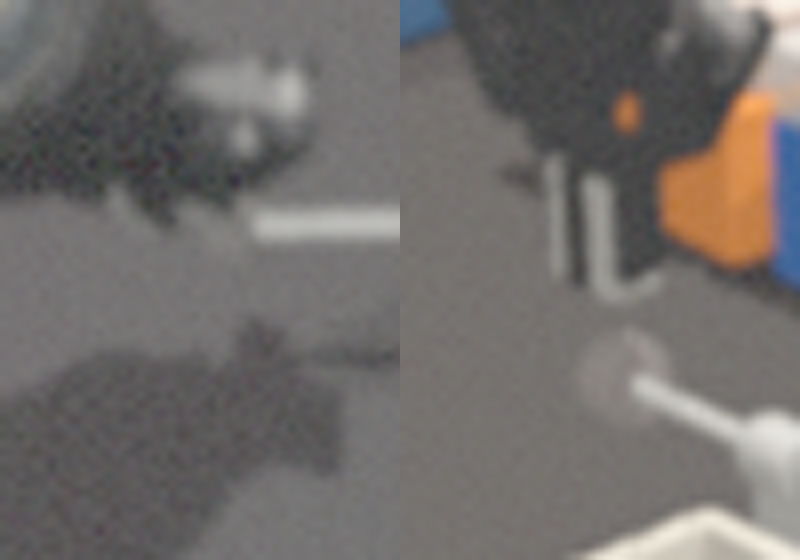

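Closed, the tips are at side-crop px (605,298), which puts them at z≈119–120. That is about 22 mm higher than the stated tip offset implies, and the fingers closed above the knob without touching it. I'll reopen, go down 20 mm and pinch.

play_rows:
  moves:
    - [[0,0,0],0]
    - [[0,0,0],0]
    - [[0,0,0],0]
    - [[0,0,0],0]
    - [[0,0,-0.005],0]
    - [[0,0,-0.01],0]
    - [[0,0,-0.015],0]
    - [[0,0,-0.02],0]
    - [[0,0,-0.02],0]
  fingers: 0.5

```text
time: 4.1
tool_pos: [601.6, 280.9, 97.8]
tcp_rot: [-3.141, -0.002, 3.141]
wrist_force: [0.6, -0.3, -0.3]
opening: 42.9
grasp_force: 0.0
```

play_rows:
  moves:
    - [[0,0,0],0]
    - [[0,0,0],0]
    - [[0,0,0],0]
    - [[0,0,0],0]
    - [[0,0,0],0]
    - [[0,0,0],0]
  fingers: 0.05

```text
time: 4.7
tool_pos: [602.2, 280.9, 99.2]
tcp_rot: [-3.141, 0.0, 3.141]
wrist_force: [-1.0, -2.4, 4.2]
opening: 9.3
grasp_force: 59.1
```

play_rows:
  moves:
    - [[0,0,0],0]
    - [[0,0,0],0]
    - [[0,0,0],0]
    - [[0,0,0],0]
    - [[0,0,-0.002],0]
    - [[0,0,-0.004],0]
    - [[0,0,-0.004],0]
  fingers: 0.5

```text
time: 5.4
tool_pos: [601.9, 281.0, 94.4]
tcp_rot: [-3.141, -0.001, 3.141]
wrist_force: [0.2, 1.2, -0.1]
opening: 42.3
grasp_force: 0.0
```

play_rows:
  moves:
    - [[0,0,0],0]
    - [[0,0,0],0]
    - [[0,0,0],0]
    - [[0,0,0],0]
    - [[0,0,0],0]
    - [[0,0,0],0]
  fingers: 0.05

```text
time: 6.0
tool_pos: [602.1, 281.0, 95.1]
tcp_rot: [3.142, 0.0, 3.141]
wrist_force: [-0.3, -0.2, 2.4]
opening: 11.5
grasp_force: 58.8
```

play_rows:
  moves:
    - [[0,0.003,0],0]
    - [[0,0.01,0],0]
    - [[0,0.018,0],0]
    - [[0,0.027,0],0]
    - [[0,0.036,0],0]
    - [[0,0.045,0],0]
    - [[0,0.052,0],0]
    - [[0,0.058,0],0]
    - [[0,0.062,0],0]
    - [[0,0.064,0],0]

```text
time: 7.0
tool_pos: [602.4, 346.2, 95.0]
tcp_rot: [3.141, 0.001, -3.141]
wrist_force: [3.3, -3.6, 4.8]
opening: 11.4
grasp_force: 59.1
```

play_rows:
  moves:
    - [[0,0.0015,0],0]
    - [[0,0.003,0],0]
    - [[0,0.0045,0],0]
    - [[0,0.0055,0],0]
    - [[0,0.0065,0],0]
    - [[0,0.0065,0],0]

```text
time: 7.6
tool_pos: [602.4, 350.9, 95.0]
tcp_rot: [-3.14, 0.001, 3.141]
wrist_force: [2.8, -6.4, 6.2]
opening: 11.2
grasp_force: 59.2
```

play_rows:
  moves:
    - [[0,0.001,0],0]
    - [[0,0.002,0],0]
    - [[0,0.0025,0],0]
    - [[0,0.0025,0],0]

```text
time: 8.0
tool_pos: [602.5, 351.0, 95.0]
tcp_rot: [-3.136, 0.0, 3.139]
wrist_force: [1.9, -16.8, 8.2]
opening: 11.2
grasp_force: 59.5
```

```bash
python3 - <<'E'
from h import *
snap("top","pics/t4.png");snap("side","pics/s4.png")
def g(f,x,y,w,h,k):
    a=cv2.imread(f)[y:y+h,x:x+w]; a=(255*(a/255.)**0.6).astype(np.uint8); return cv2.resize(a,None,fx=k,fy=k,interpolation=cv2.INTER_CUBIC)
cv2.imwrite("pics/c7.png",np.hstack([g("pics/t4.png",100,140,110,90,4),g("pics/s4.png",175,85,90,90,4)]))
for p in((602,350,91),(602,343,91),(602.,238,91)): print(p,((proj("top",p)-[100,140])*4).round(),((proj("side",p)-[175,85])*4+[440,0]).round())
E
```

```text
(602, 350, 91) [ 74. 156.] [553. 173.]
(602, 343, 91) [ 86. 156.] [560. 176.]
(602.0, 238, 91) [262. 152.] [677. 231.]
```

View pics/c7.png

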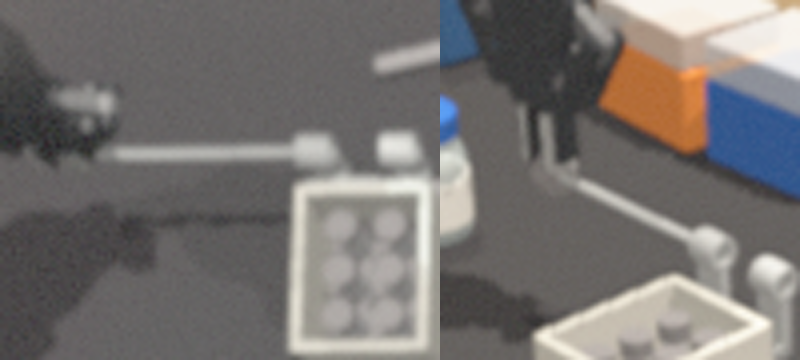

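The pin is against its stop: knob y≈351, force −17 N at the end, and the gap at crop (360,150) shows no pin. I'll unload the arm, release and rise.

play_rows:
  moves:
    - [[0,-0.0025,0],0]
    - [[0,-0.0025,0],0]

```text
time: 8.3
tool_pos: [602.5, 350.8, 95.1]
tcp_rot: [-3.141, 0.001, 3.14]
wrist_force: [2.9, -7.1, 5.6]
opening: 11.3
grasp_force: 59.4
```

play_rows:
  moves:
    - [[0,0,0],0]
    - [[0,0,0],0]
    - [[0,0,0],0]
    - [[0,0,0],0]
    - [[0,0,0.015],0]
    - [[0,0,0.045],0]
    - [[0,0,0.085],0]
    - [[0,-0.015,0.12],0]
    - [[-0.005,-0.05,0.12],-2]
    - [[-0.015,-0.095,0.12],-4]
  fingers: 0.5

```text
time: 9.3
tool_pos: [587.4, 257.1, 215.5]
tcp_rot: [3.14, 0.002, 3.072]
wrist_force: [1.2, -0.0, -0.1]
opening: 42.6
grasp_force: 0.0
```

```bash
python3 - <<'E'
from h import *
a=snap("top","pics/t5.png")["color"].astype(int); o=robot.observe(); print(o["time"],o["tool_pos"],o["opening"])
s=snap("side","pics/s5.png")["color"].astype(int)
# pin position check: bright row along hinge in top view
r=a[174:181,120:215].max(0).sum(1); print(r.tolist())
# flap white mask moments
from fit import fit
for n,im,(x0,y0,w,h) in(("top",a,(345,205,50,60)),("side",s,(330,280,85,55))):
    m=(im[y0:y0+h,x0:x0+w].min(2)>150).astype(np.uint8)
    k,l,st,c=cv2.connectedComponentsWithStats(m); i=1+st[1:,4].argmax(); print(n,st[i],c[i]+[x0,y0])
    ct=max(cv2.findContours((l==i).astype(np.uint8),0,2)[0],key=cv2.contourArea); print(cv2.minAreaRect(ct))
E
```

```text
9.35 [585.44466184 250.6268021  215.38569671] 42.99016172865358
[300, 315, 418, 481, 506, 505, 517, 506, 507, 506, 504, 500, 496, 493, 498, 501, 504, 506, 506, 498, 497, 502, 502, 505, 500, 495, 497, 504, 493, 494, 496, 494, 491, 486, 487, 485, 482, 476, 470, 471, 474, 476, 478, 473, 476, 475, 468, 472, 466, 458, 457, 454, 464, 511, 582, 622, 630, 617, 608, 598, 581, 528, 438, 380, 290, 242, 216, 192, 170, 167, 170, 168, 171, 214, 382, 545, 617, 630, 626, 623, 609, 590, 548, 464, 391, 291, 232, 205, 171, 170, 168, 170, 170, 166, 170]
top [   6    2   38   52 1241] [370.16438356 234.34085415]
((25.75, 26.25), (31.652015686035156, 49.198707580566406), 12.26477336883545)
side [   3    3   74   50 1794] [371.29765886 307.89018952]
((43.08073806762695, 25.609067916870117), (39.1733283996582, 72.01292419433594), 64.79887390136719)
```

play_rows:
  moves:
    - [[-0.008,-0.04,0],-1]
    - [[-0.018,-0.085,0],-2]
    - [[-0.028,-0.132,0],-3]
    - [[-0.039,-0.179,0],-4]
    - [[-0.05,-0.226,0],-5]
    - [[-0.062,-0.273,0],-6]
    - [[-0.074,-0.32,0],-7]
    - [[-0.086,-0.367,0],-8]
    - [[-0.097,-0.413,0],-9]
    - [[-0.107,-0.455,0],-10]

```text
time: 10.4
tool_pos: [479.5, -200.1, 215.0]
tcp_rot: [3.141, 0.0, 2.896]
wrist_force: [1.1, -0.6, -0.8]
opening: 42.6
grasp_force: 0.0
```

play_rows:
  moves:
    - [[-0.0085,-0.04,-0.02],-1]
    - [[-0.0115,-0.055,-0.05],-1]
    - [[-0.0115,-0.055,-0.085],-1]
    - [[-0.0115,-0.055,-0.115],-1]
    - [[-0.0115,-0.055,-0.14],-1]
    - [[-0.0115,-0.055,-0.155],-1]
    - [[-0.0115,-0.055,-0.155],-1]
    - [[-0.0115,-0.055,-0.155],-1]

```text
time: 11.2
tool_pos: [468.9, -253.4, 60.2]
tcp_rot: [3.141, -0.0, 2.88]
wrist_force: [0.8, -0.5, 0.7]
opening: 42.9
grasp_force: 0.0
```

play_rows:
  moves:
    - [[0,0,-0.01],0]
    - [[0,0,-0.02],0]
    - [[0,0,-0.03],0]
    - [[0,0,-0.037],0]
    - [[0,0,-0.042],0]
    - [[0,0,-0.045],0]
    - [[0,0,-0.045],0]
    - [[0,0,-0.045],0]

```text
time: 12.0
tool_pos: [468.7, -253.6, 15.0]
tcp_rot: [-3.142, 0.0, 2.879]
wrist_force: [-0.6, -1.2, -1.0]
opening: 42.7
grasp_force: 0.0
```

play_rows:
  moves:
    - [[0,0,0],0]
    - [[0,0,0],0]
    - [[0,0,0],0]
    - [[0,0,0],0]
    - [[0,0,0],0]
    - [[0,0,0],0]
    - [[0,0,0],0]
  fingers: 0.05

```text
time: 12.7
tool_pos: [468.8, -253.6, 15.4]
tcp_rot: [-3.141, 0.001, 2.879]
wrist_force: [-1.4, 0.3, 6.4]
opening: 13.2
grasp_force: 59.4
```

play_rows:
  moves:
    - [[0,0,0.004],0]
    - [[0,0,0.012],0]
    - [[0,0,0.03],0]
    - [[0,0,0.055],0]
    - [[0,0,0.085],0]
    - [[0,0,0.115],0]
    - [[0,0.01,0.14],0]
    - [[0.004,0.03,0.155],1]
    - [[0.009,0.06,0.16],2]
    - [[0.015,0.095,0.16],3]

```text
time: 13.7
tool_pos: [483.8, -158.3, 176.3]
tcp_rot: [-3.141, 0.002, 2.931]
wrist_force: [0.2, -0.1, -2.5]
opening: 12.8
grasp_force: 58.7
```

play_rows:
  moves:
    - [[0.006,0.038,0],2]
    - [[0.012,0.078,0],4]
    - [[0.019,0.118,0],6]
    - [[0.026,0.158,0],8]
    - [[0.033,0.198,0],10]
    - [[0.04,0.238,0],11]
    - [[0.047,0.275,0],11.9]
    - [[0.053,0.308,0],11.9]
    - [[0.057,0.33,0],11.9]
    - [[0.0585,0.3417,0],11.9]

```text
time: 14.7
tool_pos: [541.9, 185.0, 175.0]
tcp_rot: [3.141, -0.0, 3.141]
wrist_force: [-0.3, 0.0, -1.9]
opening: 12.7
grasp_force: 58.7
```

play_rows:
  moves:
    - [[0,0,-0.006],0]
    - [[0,0,-0.014],0]
    - [[0,0,-0.024],0]
    - [[0,0,-0.032],0]
    - [[0,0,-0.038],0]
    - [[0,0,-0.04],0]
    - [[0,0,-0.04],0]
    - [[0,0,-0.04],0]

```text
time: 15.5
tool_pos: [542.3, 183.2, 135.2]
tcp_rot: [3.141, 0.0, 3.139]
wrist_force: [0.3, 0.2, -1.8]
opening: 12.9
grasp_force: 58.7
```

```bash
python3 - <<'E'
from h import *
snap("top","pics/t6.png"); snap("side","pics/s6.png")
for _ in range(3): 
    o=robot.observe()
print(o["time"],o["tool_pos"],o["tcp_rot"],o["opening"],o["wrist_force"],o["ft_torque"],o["joint_velocities"].round(3))
f=lambda n,x,y,w,h,k:cv2.resize(cv2.imread(n)[y:y+h,x:x+w],None,fx=k,fy=k,interpolation=cv2.INTER_CUBIC)
A=f("pics/t6.png",150,140,60,80,6);B=f("pics/s6.png",190,115,70,80,6)
cv2.imwrite("pics/c8.png",np.hstack([A,B]))
for nm,p in(("knuckle",(602.1,183.2,o["tool_pos"][2]-15.4+10)),("k+y",(602.1,195.2,o["tool_pos"][2]-5.4)),("k-y",(602.1,171.2,o["tool_pos"][2]-5.4)),("cornerFR",(586,145,o["tool_pos"][2]-10.4)),("fix-",(602.1,158.2,91)),("fix+",(602.1,208.2,91))): print(nm,((proj("top",p)-[150,140])*6).round(),((proj("side",p)-[190,115])*6+[360,0]).round())
E
```

```text
15.6 [542.28825264 183.26493953 135.265972  ] [3.14148558e+00 7.17268058e-04 3.13948261e+00] 12.579688329907011 [-0.59415758  0.27834712 -1.19737948] [ 0.03741935  0.00064707 -0.02363152] [-0.001 -0.    -0.001 -0.002  0.001  0.   ]
knuckle [208. 197.] [721. 117.]
k+y [176. 197.] [699. 107.]
k-y [240. 196.] [744. 128.]
cornerFR [311. 239.] [762. 177.]
fix- [296. 223.] [771. 236.]
fix+ [169. 226.] [679. 192.]
```

View pics/c8.png

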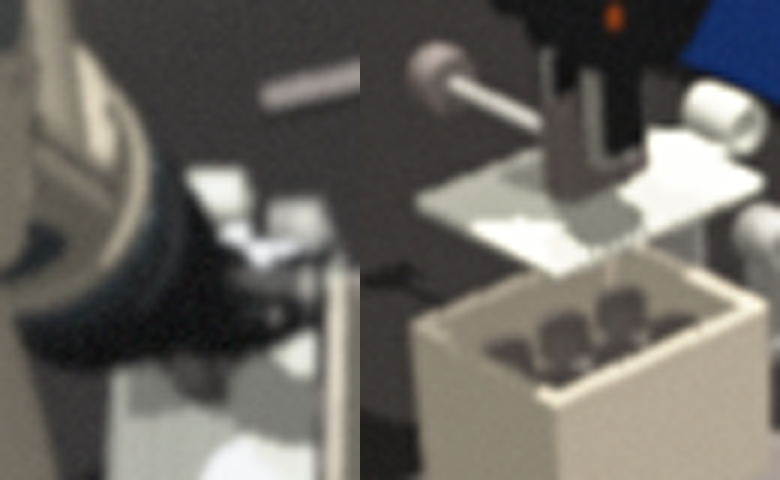

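The side view shows the knuckle at about (725,115), against a prediction of (721,117). The plate corners are at (557,275), (765,180) and (418,202), and the flap is level. I'll quantify this against the box corners in the same picture.

```bash
python3 - <<'E'
from h import *
from fit import px,W,fit
s=lambda p,u,v:("side",p,px(190,115,u-360,v,6)); t=lambda p,u,v:("top",p,px(150,140,u,v,6))
z=135.25-15.4
F=[s((-52,-38,z+5),557,275),s((44,-38,z+5),765,180),s((-52,38,z+5),418,202),s((60,-12,z+10),742,128)]
B=[s((-50,-40,75),557,402),s((50,-40,75),765,307),s((-50,40,75),413,323)]
for nm,O,q0 in(("flap",F,(542,183,0)),("box",B,(536,183,0))):
    q,r=fit(O,q0); print(nm,q.round(3),r.round(2).tolist())
    print(" resid at nominal",[(proj(n,W((542.1,183.2,-.002) if nm=="flap" else (536.1,183.4,-.002),p))-uv).round(2).tolist() for n,p,uv in O])
# top: row profiles of the bright tubes: flap knuckle cols 182-190, fixed -y knuckle cols 196-203
a=cv2.imread("pics/t6.png").astype(int).sum(2)
print(a[164:180,182:192].mean(1).round().tolist()); print(a[168:186,196:203].mean(1).round().tolist()); print(a[170:174,176:200].mean(0).round().tolist()); print(a[174:179,190:212].mean(0).round().tolist())
E
```

```text
flap [5.40860e+02 1.82149e+02 2.00000e-02] [[0.44, -0.39], [-0.24, 0.03], [-0.61, -0.09], [0.37, 0.48]]
 resid at nominal [[-0.12, -0.81], [-0.12, -0.05], [-0.48, -0.74], [0.78, 0.38]]
box [ 5.36021e+02  1.84684e+02 -4.00000e-03] [[-0.16, 0.23], [0.48, -0.38], [-0.27, 0.03]]
 resid at nominal [[0.34, 0.44], [0.91, -0.22], [0.13, 0.26]]
[169.0, 169.0, 186.0, 281.0, 441.0, 580.0, 629.0, 630.0, 604.0, 556.0, 484.0, 396.0, 339.0, 354.0, 384.0, 377.0]
[170.0, 166.0, 169.0, 186.0, 254.0, 383.0, 505.0, 572.0, 589.0, 573.0, 541.0, 532.0, 545.0, 506.0, 383.0, 263.0, 264.0, 316.0]
[166.0, 144.0, 150.0, 139.0, 160.0, 240.0, 390.0, 556.0, 667.0, 706.0, 714.0, 713.0, 706.0, 664.0, 538.0, 392.0, 265.0, 190.0, 186.0, 214.0, 233.0, 238.0, 242.0, 254.0]
[536.0, 415.0, 274.0, 217.0, 314.0, 442.0, 499.0, 520.0, 547.0, 581.0, 601.0, 593.0, 551.0, 457.0, 348.0, 251.0, 190.0, 173.0, 170.0, 171.0, 169.0, 169.0]
```

play_rows:
  moves:
    - [[0,0.0007,-0.005],0]
    - [[0,0.0007,-0.011],0]
    - [[0,0.0007,-0.017],0]
    - [[0,0.0007,-0.023],0]
    - [[0,0.0007,-0.029],0]
    - [[0,0.0007,-0.034],0]
    - [[0,0.0007,-0.0375],0]
    - [[0,0.0007,-0.0388],0]
    - [[0,0.0007,-0.0388],0]
    - [[0,0.0007,-0.0388],0]

```text
time: 16.6
tool_pos: [542.2, 183.9, 96.3]
tcp_rot: [3.142, 0.0, 3.139]
wrist_force: [0.0, 0.1, -3.3]
opening: 12.6
grasp_force: 58.7
```

```bash
python3 - <<'E'
from h import *
T=np.mean([snap("top","pics/t7.png")["color"].astype(float).sum(2) for _ in range(6)],0)
S=np.mean([snap("side","pics/s7.png")["color"].astype(float).sum(2) for _ in range(6)],0)
np.savez("avg",T=T,S=S)
o=robot.observe(); print(o["time"],o["tool_pos"],o["tcp_rot"],o["wrist_force"],o["opening"])
for p in((602.1,218.2,91),(602.1,198.2,91),(602.1,195.2,91),(602.1,171.2,91),(602.1,168.2,91),(602.1,148.2,91)): print(proj("top",p).round(1),proj("side",p).round(1))
print(T[168:186,170:208].astype(int))
E
```

```text
17.2 [542.04363591 183.94160459  96.09303778] [3.14159116e+00 2.47097479e-05 3.13947304e+00] [ 0.83434861 -0.1863338  -2.68236926] 12.78623987572293
[173.9 177.7] [240.1 145.6]
[182.4 177.5] [246.1 148.4]
[183.6 177.5] [247.  148.9]
[193.8 177.3] [254.4 152.4]
[195.  177.2] [255.3 152.8]
[203.5 177.1] [261.6 155.8]
[[441 550 609 593 528 428 414 454 411 295 202 169 169 169 169 171 169 171
  171 171 170 170 168 168 169 167 169 172 168 171 171 165 169 168 165 169
  171 170]
 [416 523 600 606 546 432 388 444 441 343 223 172 164 167 168 168 170 170
  166 167 173 173 166 174 170 165 171 169 170 172 168 168 168 166 169 170
  167 165]
 [404 499 589 603 542 429 373 433 463 382 252 178 162 165 167 170 173 170
  170 171 172 173 174 171 168 166 170 169 166 168 170 171 171 172 167 169
  168 168]
 [389 478 570 594 531 417 356 420 465 397 273 189 154 157 170 192 199 201
  203 199 200 203 200 191 180 174 180 180 186 185 188 189 184 181 173 168
  170 169]
 [367 441 526 554 499 390 340 400 464 409 303 206 153 157 207 280 316 327
  328 325 324 324 315 276 237 235 254 262 259 262 267 267 257 227 194 171
[... 1379 characters left out ...]
 519 483 380 305 291 304 309 313 317 309 293 274 266
  261 231]
 [260 258 265 273 287 329 414 449 385 295 236 179 124 119 132 122  91  84
  111 235 424 574 637 637 575 419 279 245 257 276 280 280 283 281 279 299
  312 266]
 [258 255 258 259 279 346 432 431 350 265 210 150 120 111 129 123  92  72
   95 225 441 630 688 691 646 499 388 363 376 393 396 392 390 391 391 389
  385 308]
 [259 261 254 261 294 374 426 388 304 241 185 138 115 118 128 119  91  72
   89 176 369 551 644 673 665 620 586 582 589 596 593 586 569 550 519 473
  425 336]
 [258 257 256 273 328 393 403 334 251 205 161 133 126 126 133 112  86  71
   73 114 231 357 451 543 623 677 701 708 705 702 696 683 655 605 549 474
  413 355]]
```

play_rows:
  moves:
    - [[-0.0006,0.0002,0],0]
    - [[-0.0012,0.0004,0],0]
    - [[-0.0012,0.0004,0],0]
    - [[-0.0012,0.0004,0],0]

```text
time: 17.6
tool_pos: [540.8, 184.3, 96.1]
tcp_rot: [-3.142, -0.0, 3.14]
wrist_force: [0.2, 0.1, -1.7]
opening: 13.0
grasp_force: 58.7
```

```bash
python3 - <<'E'
from h import *
T=np.mean([snap("top","pics/t8.png")["color"].astype(float).sum(2) for _ in range(8)],0)
S=np.mean([snap("side","pics/s8.png")["color"].astype(float).sum(2) for _ in range(8)],0)
o=robot.observe(); print(o["time"],o["tool_pos"],o["tcp_rot"],o["wrist_force"])
print("top +x edge flap/fixed"); print(T[170:179,187:191].mean(1).round(), T[170:179,197:201].mean(1).round()); print(T[173:177,180:206].mean(0).round())
def prof(I,y,n,lo,hi):
    c=proj(n,(602.1,y,91)); e=proj(n,(602.1,y+1,91))-c; e/=np.linalg.norm(e); nn=np.array([-e[1],e[0]]); nn*=np.sign(nn[1])
    t=np.arange(lo,hi,.5); P=c+t[:,None]*nn
    return t,cv2.remap(I.astype(np.float32),P[None,:,0].astype(np.float32),P[None,:,1].astype(np.float32),cv2.INTER_CUBIC)[0].round().astype(int)
for y in(211,208,205,187,183,179,163,158,153): t,v=prof(S,y,"side",-8,8); print(y,v.tolist())
# along the axis
P=np.array([proj("side",(602.1,y,95)) for y in range(230,140,-2)],np.float32)
print(list(zip(range(230,140,-2),cv2.remap(S.astype(np.float32),P[None,:,0],P[None,:,1],cv2.INTER_CUBIC)[0].round().astype(int).tolist())))
E
```

```text
18.4 [540.88794117 184.32941048  96.09789556] [-3.14158140e+00  4.34344659e-05  3.13943167e+00] [-0.16660973 -0.20308039 -2.5990002 ]
top +x edge flap/fixed
[170. 179. 242. 398. 585. 695. 717. 694. 623.] [170. 184. 264. 410. 545. 624. 650. 632. 575.]
[300. 210. 157. 162. 248. 396. 523. 581. 599. 606. 608. 604. 570. 477.
 428. 502. 553. 562. 559. 556. 552. 543. 501. 404. 291. 213.]
211 [163, 162, 158, 152, 191, 253, 383, 514, 633, 708, 715, 714, 702, 675, 652, 610, 581, 539, 498, 454, 402, 365, 321, 301, 286, 275, 308, 365, 488, 620, 715, 769]
208 [173, 169, 162, 169, 184, 251, 351, 485, 602, 657, 685, 681, 664, 637, 602, 577, 542, 505, 476, 446, 420, 376, 340, 312, 293, 319, 355, 439, 557, 675, 748, 756]
205 [173, 170, 167, 163, 183, 216, 300, 423, 530, 623, 659, 677, 679, 670, 654, 631, 601, 565, 528, 500, 458, 415, 372, 337, 359, 424, 513, 610, 692, 750, 754, 764]
187 [170, 168, 164, 163, 162, 238, 372, 535, 681, 741, 772, 764, 760, 758, 750, 743, 727, 707, 672, 612, 559, 484, 434, 420, 460, 565, 676, 745, 770, 764, 763, 761]
183 [169, 169, 162, 154, 182, 242, 393, 567, 703, 765, 7
[... 609 characters left out ...]
170, 168, 166, 171, 183, 234, 313, 407, 481, 496, 475, 434, 395, 370, 344, 341, 345, 348, 357, 365, 379, 390, 391, 379, 362, 339, 320, 311, 310, 318, 335, 360]
[(230, 121), (228, 235), (226, 377), (224, 537), (222, 614), (220, 665), (218, 681), (216, 682), (214, 688), (212, 688), (210, 682), (208, 665), (206, 636), (204, 640), (202, 691), (200, 739), (198, 752), (196, 751), (194, 752), (192, 753), (190, 753), (188, 754), (186, 755), (184, 758), (182, 753), (180, 745), (178, 704), (176, 638), (174, 622), (172, 652), (170, 669), (168, 682), (166, 688), (164, 692), (162, 691), (160, 693), (158, 685), (156, 631), (154, 537), (152, 418), (150, 336), (148, 315), (146, 338), (144, 363), (142, 335)]
```

```bash
python3 -c "
from rig import robot
o=robot.observe(); print(o['time'],o['tool_pos'],o['wrist_force'],o['grasp_force'],abs(o['joint_velocities']).max())
print(robot.finish_job())"
```

```text
18.4 [540.88794117 184.32941048  96.09789556] [-0.16660973 -0.20308039 -2.5990002 ] 58.710177540779114 0.0010758710091234983
the job is handed in; nothing more can be done
None
```

I handed the job in at 18.4 s: the pin is drawn to its stop, and the gripper holds the single-knuckle flap still, level and clear of the box. By the camera images its knuckle lines up with the gap to within about 1 mm.

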